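# Send a box of wax sticks under the reader bridge and down the outgoing chute

## Task

The wooden outfeed stand at the back has a wax tin left on its deck: lift that tin off and stand it upright on the round cork mat. Then set the closed box of wax sticks lengthwise on the deck and push it, flat on the deck, under the low reader bridge and off the ledge, so that it drops into the chute and lies right way up on the slope against the end stop. Do not shift the other things on the bench.

Things in the scene. Friction and masses are not known exactly. Their poses are not given: they have to be found in the camera images.
- ledge (a point): Middle of the ledge edge of the fixed plywood outfeed stand, at deck height (130 mm over the bench). x is the push direction, level, out over the chute (roughly to the robot's left); y across the lane; z up. The level deck is 112 mm wide and runs from x = -216 mm to the ledge at x = 0; behind x = -116 mm it is bare, its rear end open.
- bridge (a point): Middle of the underside of the dark steel bridge across the deck, 64 mm above it; axes as the ledge's. The bridge is 12 mm deep along x and 22 mm high. Between its posts, and on to the ledge between two plywood walls 50 mm high and 7 mm thick, the lane is 86 mm wide. In the 30 mm before the bridge, guide strips 12 mm high flare out to 93 mm apart.
- chute_rest (a point): Where the centre of the box comes to lie in the chute; axes as the ledge's. The chute is a 45 degree slope, 86 mm wide, that starts 22 mm below the ledge and falls along x, with side walls 44 mm high and an end stop 135 mm down the slope, square to it.
- box_mid (a point): Centre, half-way up, of the closed wooden box of wax sticks (dark brown, lid does not open): 69 mm wide (x axis), 121 mm long (y axis), 45 mm high (z axis, up), about 0.16 kg. It is gripped across its 69 mm width. Its centre of mass is at its middle; friction on the deck 0.5 to 0.7. It drops once its centre has passed the ledge and slides down the chute by itself.
- stick_box: The same box; origin under its middle, its axes turned 4.5 degrees clockwise (seen from above) from those of the point at its centre.
- tin_mid (a point): Centre, half-way up, of the small open steel tin of plum-coloured wax that stands on the deck at the start: 58 mm diameter, 50 mm high, z up. It can be gripped across its outside.
- tin: The same tin; origin at the centre of its underside.
- mat_top (a point): Centre of the upper face of the round cork mat, 90 mm diameter and 4 mm thick, fixed on the bench; z up.
- jar: Bystander: lidded jar, 78 mm diameter, 107 mm high; origin under its middle.
- tape: Bystander: roll of masking tape lying flat, 93 mm diameter, 24 mm high; origin under its middle.
- small_tin: Bystander: small tin of oxide-red wax, 59 mm diameter, 45 mm high; origin under its middle.
- big_tin: Bystander: tin with a stick in it, 87 x 137 mm, 132 mm high; origin under its middle.

How it is judged:
On the way, in this order (a step that is already met when the one before it is completed fails the run):
1. the tin from the deck stands upright on the cork mat, released (horizontal distance between tin_mid and mat_top below 0.025 m and angle between tin_mid's own z axis and vertical below 0.15 rad and z of tin_mid in the frame of mat_top between 0.018 and 0.032 m and contact force between the fingers and tin below 0.2 N), for 0.2 s.
2. the box passes under the bridge, flat on the deck (x of box_mid in the frame of ledge between -0.115 and -0.035 m and y of box_mid in the frame of ledge between -0.025 and 0.025 m and z of box_mid in the frame of ledge between 0.012 and 0.034 m and angle between box_mid's own z axis and vertical below 0.2 rad), for 0.05 s.
At the end, for the whole second after the job is handed in: The box lies at rest in the chute, right way up on the slope (lid face 34 to 56 degrees from level), its centre 45 to 95 mm beyond the ledge, 35 to 85 mm below deck level and within 25 mm of the lane's middle; the tin stands upright and released on the cork mat, its centre within 25 mm of the mat's (all of step 1 and linear speed of each of tin, stick_box below 0.02 m/s and x of box_mid in the frame of ledge between 0.045 and 0.095 m and y of box_mid in the frame of ledge between -0.025 and 0.025 m and z of box_mid in the frame of ledge between -0.085 and -0.035 m and angle between box_mid's own z axis and vertical between 0.6 and 0.97 rad); the robot touches nothing.
It fails at once if another thing on the bench (jar, tape roll, oxide tin, tin with stick) is shifted by more than 30 mm (distance of any of jar, tape, small_tin, big_tin from where it was at the start of the episode above 0.03 m).
It also fails if it takes over 64 s, if anything falls off the work surface, if the arm or the gripper's body presses on something with over 40 N, if the wrist force passes 120 N, or if a joint passes its speed limit or range.

## Robot

A 6-joint arm with a two-finger parallel gripper is mounted at the origin on the work surface; the furniture and walls round the work are solid. World frame = base frame: x ahead of the robot, y to its left, z up, the work surface at z = 0. Lengths are in m, angles in rad, forces in N, time in s.
With the tool pointing down it reaches from about 0.325 to 1 m from the base axis. Payload 5.1 kg.
Tool frame: the origin (TCP) lies at the very end of the fingers, on their centre line; the grasp point (between the pads) lies behind it (env.pinch_z is the y of the grasp point in the tool frame, in m); y points along the fingers, z is the direction in which the jaws open and shut, and the axes are right-handed (so a half turn about y gives the same grasp; the last joint's range is limited). The gripper opens to 85 mm and grips with 20 to 120 N. Pads are 22 mm wide; open, the fingers measure 114 mm over their backs; the gripper's body (76 mm by 85 mm) begins 54 mm behind the grasp point. The pads swing forward as they close: fully open they stand 13 mm farther back than shut.
Start: joints at [1.075, 0.124, 1.65, -0, 1.367, -0.083], TCP at [0.261, 0.595, 0.231] pointing down, gripper open.
Joint ranges: [-2.61, 2.61], [-1.02, 2.33], [0.03, 2.71], [-1.35, 4.49], [0.32, 2.68], [-2.91, 2.91]. Speed limits (rad/s): [2.57, 2.57, 3.14, 3.14, 3.14, 3.14].

## Interface

Orientations are given as a unit quaternion [w, x, y, z].
In Python, from plant import env gives the robot as it stands.
- The arm moves only by the tool apply_moves, never from a script. Its arguments are lists of equal length, an entry for each row: "slide": the shift along the tool's x, y, z in cm, a list of three; "roll": the turn about the tool's y in rad. A call has 1 to 5 rows; each row shifts and turns the commanded pose from where the row before left it, along the tool's axes as they then stand; what a row does not reach is not made up. A row lasts 1/8 s, in which the tool goes at most 62.5 mm and 10.7 degrees, less where a joint would pass 70% of its speed; a pose out of reach is approached as far as the arm can. A call is refused whole if a number of a shift passes 6.25 or a number of a turn 0.188, either way. A call with a gripper value outside its range is refused whole. "jaw" is the closure, from 0 (fully open) to 1 (shut), set as the call begins (left out, the last holds). The fingers move at their own pace and stop on an object; "squeeze" is the grip in N (left out, the last holds). Time passes only in rows, so rows that do not move let the fingers close. It gives the time, the measured TCP pose, the force and the opening at its end, in the units of the state.
- env.sense(): the state, without advancing time (a new reading comes with each control period).
- env.capture(name): name is "scene" or "top" or "wrist"; returns a dict with "frame" (420x560x3 uint8, red, green, blue), "range_z" (420x560 float32, m along the optical axis (not along the pixel's ray), 0 where there is no reading), "fov_y" (degrees; the focal length in pixels is half the picture's height over the tangent of half this angle, whatever the lens; pixels are square), "cx", "cy" (the principal point, pixels), "cam_to_world" (4x4, takes a point from camera to world coordinates). Camera axes: x right, y down, z forward; pixel columns grow to the right and rows downward; lengths in m; the calibration is good to about 2 mm. A picture is of the moment at which its call begins.
- env.hand_in(): hands the job in, once; it reports no verdict.
The state is a dict: "t": time; "q": joint angles; "joint_velocities": joint speeds; "tau": joint torques, N m; "ee_pos": TCP position; "tcp_rot": TCP orientation; "force": force on the tool from outside, world axes, zero at the start; "ft_torque": the same for the moment, N m; "finger_gap": finger opening in m.
Only numpy, scipy, OpenCV 4.12 (cv2) and the standard library are available. Lean on these libraries where they do the work, as an engineer would, in place of code of your own. Each camera call takes 0.05 s, during which the arm holds its last target.

## Working session

There is one attempt and no reset: what is moved stays moved. The work goes in short steps, Python scripts to look and compute and a tool call to move; the robot and the scene stay as the last step left them, time stands still between calls to the robot, and variables do not carry over. Pictures are saved under pics/ and viewed, and the job is handed in when it is done.

Besides the shell and the picture viewer there is one more tool, called after "Emit:" by a JSON object that holds its "fn" and its "kwargs". apply_moves: Moves the arm, as the interface text tells. Its arguments: {"type":"object","properties":{"slide":{"type":"array","items":{"type":"array","items":{"type":"number"}}},"roll":{"type":"array","items":{"type":"number"}},"jaw":{"type":"number"},"squeeze":{"type":"number"}},"required":["slide","roll"]}

```bash
ls; mkdir -p pics; cat > h.py <<'E'
import numpy as np, cv2
from plant import env
def cap(n,tag):
    c=env.capture(n); cv2.imwrite(f'pics/{tag}.png',c['frame'][:,:,::-1]); np.savez(f'{tag}.npz',**{k:np.array(v) for k,v in c.items()}); return c
def load(tag): return dict(np.load(f'{tag}.npz'))
def K(c):
    h=c['frame'].shape[0]; return h/2/np.tan(np.radians(float(c['fov_y']))/2)
def pts(c):
    f=K(c); z=c['range_z']; v,u=np.indices(z.shape); P=np.stack([(u-c['cx'])/f*z,(v-c['cy'])/f*z,z],-1)
    T=c['cam_to_world']; W=P@T[:3,:3].T+T[:3,3]; W[z<=0]=np.nan; return W
def ray(c,u,v,zp):
    f=K(c); T=c['cam_to_world']; d=T[:3,:3]@np.array([(u-c['cx'])/f,(v-c['cy'])/f,1.]); o=T[:3,3]; return o+d*(zp-o[2])/d[2]
E
python3 - <<'E'
from h import *
for n in ['scene','top','wrist']:
    c=cap(n,n+'0'); print(n,c['fov_y'],c['cx'],c['cy'],np.round(c['cam_to_world'],3).tolist(),(c['range_z']>0).mean())
s=env.sense(); print(s, env.pinch_z)
E
```

```text
pics
scene 50.885542347454404 274.77044690230167 207.83625677837756 [[0.864, -0.287, 0.414, 0.019], [-0.504, -0.517, 0.692, -0.855], [0.016, -0.807, -0.591, 0.728], [0.0, 0.0, 0.0, 1.0]] 0.9937202380952381
top 52.909283653753214 279.658043326801 212.2102185269818 [[-0.007, -0.994, 0.105, 0.31], [-1.0, 0.005, -0.02, -0.136], [0.019, -0.105, -0.994, 1.325], [0.0, 0.0, 0.0, 1.0]] 0.996203231292517
wrist 67.31345697662309 280.668008987612 210.7851169834722 [[0.401, 0.869, 0.289, 0.187], [0.916, -0.38, -0.128, 0.628], [-0.001, 0.316, -0.949, 0.373], [0.0, 0.0, 0.0, 1.0]] 0.995922619047619
{'t': 0.15, 'q': array([ 1.07538506e+00,  1.24360487e-01,  1.65134645e+00, -3.99724372e-06,
        1.36751544e+00, -8.26199667e-02]), 'joint_velocities': array([-0.00065935, -0.00368123, -0.0027637 , -0.00282408,  0.00232453,
        0.00072867]), 'tau': array([ 1.52113698e-04, -4.24225116e+01, -3.66013741e+01, -3.24645100e-05,
        4.60974115e-03, -3.35450613e-05]), 'ee_pos': array([0.26057336, 0.59496899, 0.23034025]), 'tcp_rot': array([-0.69154623,  0.69265161, -0.14507235,  0.14474657]), 'force': array([ 0.3951333 ,  0.10880466, -0.14695628]), 'ft_torque': array([ 0.02918682, -0.02252421, -0.01982924]), 'finger_gap': 0.0852370687127471} -0.0187
```

View pics/scene0.png

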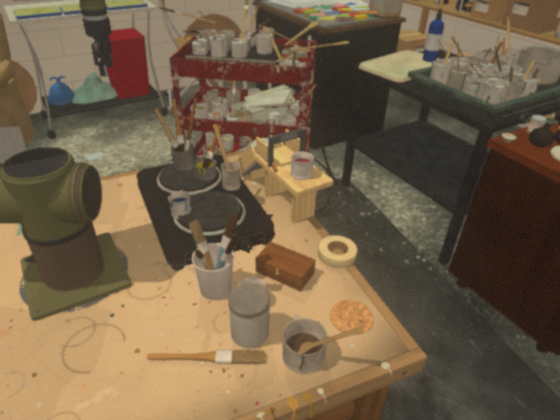

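View pics/top0.png

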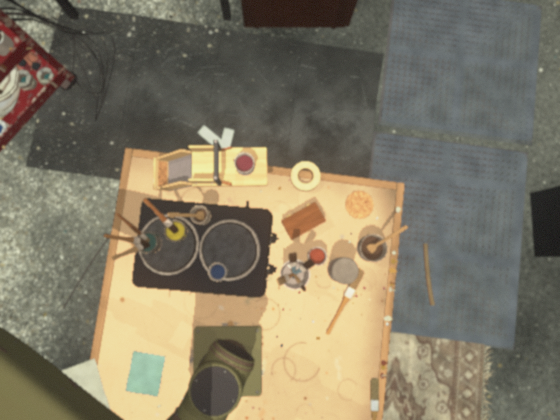

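View pics/wrist0.png

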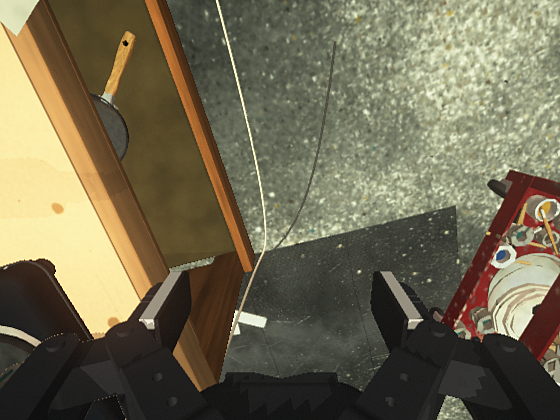

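```bash
python3 - <<'E'
from h import *
c=load('top0'); f=c['frame'][:,:,::-1]
cv2.imwrite('pics/t1.png',cv2.resize(f[135:215,130:290],(800,400),interpolation=cv2.INTER_CUBIC))
cv2.imwrite('pics/t2.png',cv2.resize(f[150:310,260:420],(600,600),interpolation=cv2.INTER_CUBIC))
c=load('scene0'); f=c['frame'][:,:,::-1]
cv2.imwrite('pics/s1.png',cv2.resize(f[110:230,210:370],(800,600),interpolation=cv2.INTER_CUBIC))
E
```

```text
(no output)
```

View pics/t1.png

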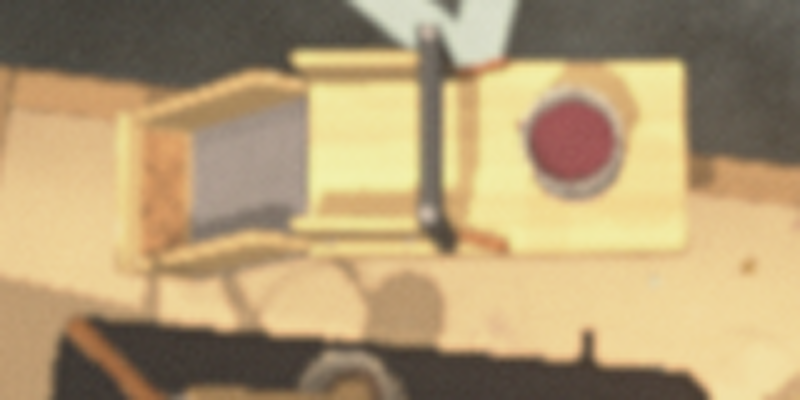

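View pics/t2.png

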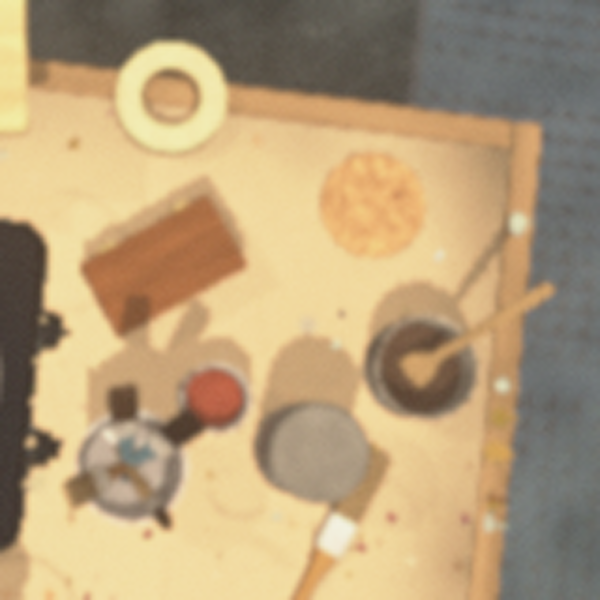

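View pics/s1.png

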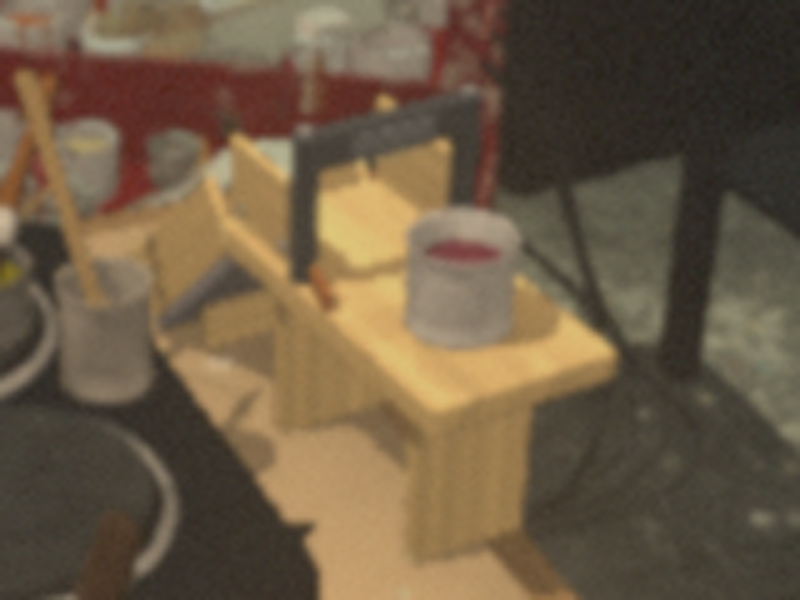

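The top view shows the tin at (244,163), the bridge at col 216, the deck's rear end at col 267, the box at (303,219) and the mat at (359,204). The tape roll is close by at (306,176). Next I'll measure these.

```bash
cat > m.py <<'E'
from h import *
def blob(mask,near):
    n,l,st,ce=cv2.connectedComponentsWithStats(mask.astype(np.uint8)); 
    i=1+np.argmin(np.linalg.norm(ce[1:]-near,axis=1)-0.02*st[1:,4]**.5*0); return l==i
def rect(xy):
    (c,s,a)=cv2.minAreaRect((xy*1000).astype(np.float32)); return np.round(c,1),np.round(s,1),round(a,2)
E
python3 - <<'E'
from m import *
for n in ['top0','scene0']:
    c=load(n); W=pts(c); z=W[...,2]
    reg=(W[...,0]>.45)&(W[...,0]<.85)&(W[...,1]<.4)&(W[...,1]>-.75)
    print(n,'bench z',np.nanmedian(z[reg&(abs(z)<.03)]))
    m=reg&(abs(z-.13)<.006)
    m=cv2.morphologyEx(m.astype(np.uint8),cv2.MORPH_OPEN,np.ones((2,2)))>0
    nl,l,st,ce=cv2.connectedComponentsWithStats(m.astype(np.uint8))
    for i in range(1,nl):
        if st[i,4]>25: print('z130 blob',st[i],rect(W[l==i][:,:2]),np.nanmedian(z[l==i]))
    for h,nm in [(.18,'tin top'),(.045,'box/smalltin'),(.107,'jar'),(.024,'tape'),(.216,'bridge top'),(.18,'walls')]:
        m=reg&(abs(z-h)<.006); m=cv2.morphologyEx(m.astype(np.uint8),cv2.MORPH_OPEN,np.ones((2,2)))
        nl,l,st,ce=cv2.connectedComponentsWithStats(m)
        for i in range(1,nl):
            if st[i,4]>25: print(nm,st[i],rect(W[l==i][:,:2]),W[l==i][:,2].mean().round(4))
E
```

```text
top0 bench z 0.00037212030381916783
z130 blob [ 220  148   48   39 1347] (array([672. , -93.3]), array([125.8, 333.5]), 62.09) 0.13005930346808592
z130 blob [193 153  21  27 553] (array([564.9,  53.6]), array([90.8, 70.6]), 0.26) 0.13019306464656188
z130 blob [193 185  19   3  52] (array([523. ,  74.3]), array([75.5, 19.6]), 89.29) 0.12609530843014172
tin top [189 180  13   3  31] (array([520.6,  72.7]), array([ 2.8, 35. ]), 0.43) 0.1741
box/smalltin [154 159   5  32 131] (array([565.4, 217.2]), array([23.9, 93.9]), 84.37) 0.0414
box/smalltin [175 160   4  24  59] (array([564.4, 150.6]), array([91.8, 18.5]), 12.27) 0.0526
box/smalltin [302 203  19   9  99] (array([ 452.4, -260. ]), array([29.9, 57. ]), 28.91) 0.0428
tape [162 162   6  13  58] (array([588.9, 197.2]), array([13.2, 41.2]), 87.18) 0.0224
tape [170 162   4  23  73] (array([562.7, 171.5]), array([87.8, 23.7]), 12.06) 0.0324
tape [292 163  29  29 478] (array([ 643.5, -277.8]), array([ 71.1, 265.8]), 58.85) nan
tape [162 176   5  10  35] (array([542.8, 194.9]), array([42.9, 10.3]), 22.54) nan
bridge top [214 141   6  41 211]
[... 961 characters left out ...]
  7  49] (array([542.5, 120.7]), array([112.3,  39.9]), 62.31) 0.0236
tape [266 186  18   7  55] (array([563.4,  57.5]), array([ 8.6, 57.1]), 87.83) 0.0196
tape [292 208  24  10  71] (array([911.4, 321.8]), array([1104.1,   54.6]), 49.79) -0.0341
tape [319 236  39  28 684] (array([876.3,  65. ]), array([973.1,  59.8]), 44.45) nan
bridge top [269 128  38  13 172] (array([1000.2,  573.9]), array([1492.5,   51.5]), 51.39) nan
walls [257 138  18  16  82] (array([529.1,  53.3]), array([101.5,  45.8]), 57.44) 0.1767
walls [296 139  11   6  36] (array([1026.9,  594.8]), array([1434.4,   24.7]), 54.64) 0.074
walls [292 152  23   9  76] (array([1064.9,  600.4]), array([1666.6,   53.2]), 53.32) 0.1156
```

```bash
python3 - <<'E'
from m import *
c=load('top0'); f=c['frame']; hsv=cv2.cvtColor(f,cv2.COLOR_RGB2HSV)
W=pts(c); z=W[...,2]
# deck by depth, robust
m=(abs(z-.13)<.005)&(W[...,0]>.45)&(W[...,0]<.7)&(W[...,1]<.1)&(W[...,1]>-.2)
v,u=np.nonzero(m); P=W[m]
def edges(P,lo,hi,axis,other):
    out=[]
    for a in np.arange(lo,hi,.01):
        s=P[abs(P[:,other]-a)<.005]
        if len(s)>3: out.append((round(a,3),round(s[:,axis].min(),4),round(s[:,axis].max(),4)))
    return out
print('y slices: xmin,xmax',edges(P,-.16,.1,0,1)); print('x slices: ymin,ymax',edges(P,.49,.63,1,0))
print(rect(P[:,:2]))
# colors
for nm,near,zz in [('tinwax',(244,163),.18),('mat',(359,204),.004),('box',(303,219),.045),('tape',(306,176),.024),('oxide',(317,256),.045)]:
    print(nm,hsv[near[1],near[0]],W[near[1],near[0]].round(3), ray(c,*near,zz).round(4))
E
```

```text
y slices: xmin,xmax [(np.float64(-0.12), np.float64(0.5157), np.float64(0.628)), (np.float64(-0.11), np.float64(0.5155), np.float64(0.6277)), (np.float64(-0.1), np.float64(0.5152), np.float64(0.6244)), (np.float64(-0.09), np.float64(0.5152), np.float64(0.6246)), (np.float64(-0.08), np.float64(0.5157), np.float64(0.6249)), (np.float64(-0.07), np.float64(0.5164), np.float64(0.6242)), (np.float64(-0.06), np.float64(0.5154), np.float64(0.6251)), (np.float64(-0.05), np.float64(0.516), np.float64(0.6242)), (np.float64(-0.04), np.float64(0.5159), np.float64(0.6242)), (np.float64(-0.03), np.float64(0.5154), np.float64(0.6242)), (np.float64(-0.02), np.float64(0.5161), np.float64(0.6243)), (np.float64(-0.01), np.float64(0.5153), np.float64(0.621)), (np.float64(0.0), np.float64(0.516), np.float64(0.616)), (np.float64(0.01), np.float64(0.5139), np.float64(0.6242)), (np.float64(0.02), np.float64(0.5155), np.float64(0.5192)), (np.float64(0.03), np.float64(0.5164), np.float64(0.6123)), (np.float64(0.04), np.float64(0.5141), np.float64(0.6131)), (np.float64(0.05), np.float64(0.5138), np.float64(0.61
[... 751 characters left out ...]
, (np.float64(0.59), np.float64(-0.1214), np.float64(0.0914)), (np.float64(0.6), np.float64(-0.1215), np.float64(0.0917)), (np.float64(0.61), np.float64(-0.1215), np.float64(0.0916)), (np.float64(0.62), np.float64(-0.1215), np.float64(0.0083)), (np.float64(0.63), np.float64(-0.1186), np.float64(-0.0606))]
(array([538.8, -16.3]), array([172.1, 215.6]), 1.75)
tinwax [  1 115 159] [ 0.573 -0.06   0.159] [ 0.5686 -0.0613  0.18  ]
mat [ 16 130 235] [ 0.475 -0.414  0.001] [ 0.4751 -0.4136  0.004 ]
box [ 12 149 169] [ 0.425 -0.233  0.043] [ 0.4247 -0.2324  0.045 ]
tape [ 16 123 215] [ 0.567 -0.247 -0.002] [ 0.5618 -0.2451  0.024 ]
oxide [  7 156 190] [ 0.312 -0.275  0.027] [ 0.3123 -0.2733  0.045 ]
```

```bash
cat >> h.py <<'E'
from scipy.spatial.transform import Rotation as R
def tool():
    s=env.sense(); w,x,y,z=s['tcp_rot']; return s,s['ee_pos'],R.from_quat([x,y,z,w])
def plan(p,zdir=None):
    s,e,r=tool(); M=r.as_matrix(); d=M.T@(np.array(p)-e)*100
    out='cm tool shift (before roll) %s'%np.round(d,2)
    if zdir is not None:
        t=M.T@np.array([np.cos(zdir),np.sin(zdir),0]); a=np.arctan2(t[0],t[2]); a=(a+np.pi/2)%np.pi-np.pi/2; out+=' roll %.3f'%a
    print('t',s['t'],'tcp',e.round(4),'z-axis deg',np.degrees(np.arctan2(M[1,2],M[0,2])).round(1),'F',s['force'].round(1),'gap',round(s['finger_gap'],4)); print(out)
E
python3 - <<'E'
from m import *
s,e,r=tool(); print(r.as_matrix().round(3))
c=load('top0'); hsv=cv2.cvtColor(c['frame'],cv2.COLOR_RGB2HSV); W=pts(c)
# wall profile
for n in ['top0','scene0']:
    W=pts(load(n))
    for y in np.arange(-.02,.2,.01):
        s=W[(abs(W[...,1]-y)<.005)&(abs(W[...,0]-.52)<.012)]; s2=W[(abs(W[...,1]-y)<.005)&(abs(W[...,0]-.62)<.014)]; s3=W[(abs(W[...,1]-y)<.005)&(abs(W[...,0]-.57)<.02)]
        print(n,round(y,3),[np.round(q[:,2].max(),3) if len(q) else None for q in (s,s2,s3)])
W=pts(load('scene0')); q=(W[...,2]>.1)&(W[...,0]>.25)&(W[...,0]<.5)&(W[...,1]<-.1)&(W[...,1]>-.35)
W2=pts(load('top0')); q2=(W2[...,2]>.08)&(W2[...,0]>.25)&(W2[...,0]<.5)&(W2[...,1]<-.1)&(W2[...,1]>-.35)
P=np.r_[W[q],W2[q2]]; 
for x in np.arange(.25,.5,.01):
    s=P[abs(P[:,0]-x)<.005]
    if len(s): i=s[:,2].argmax(); print('tall',round(x,2),s[i].round(3),len(s),s[:,1].min().round(3),s[:,1].max().round(3))
E
```

```text
[[ 0.916 -0.001  0.401]
 [-0.401 -0.001  0.916]
 [-0.    -1.    -0.002]]
top0 -0.02 [np.float64(0.142), np.float64(0.144), np.float64(0.136)]
top0 -0.01 [np.float64(0.144), np.float64(0.143), np.float64(0.134)]
top0 0.0 [np.float64(0.148), np.float64(0.144), np.float64(0.135)]
top0 0.01 [np.float64(0.221), np.float64(0.22), np.float64(0.219)]
top0 0.02 [np.float64(0.218), np.float64(0.219), np.float64(0.218)]
top0 0.03 [np.float64(0.184), np.float64(0.182), np.float64(0.134)]
top0 0.04 [np.float64(0.189), np.float64(0.181), np.float64(0.134)]
top0 0.05 [np.float64(0.182), np.float64(0.186), np.float64(0.135)]
top0 0.06 [np.float64(0.186), np.float64(0.183), np.float64(0.134)]
top0 0.07 [np.float64(0.181), np.float64(0.186), np.float64(0.136)]
top0 0.08 [np.float64(0.183), np.float64(0.186), np.float64(0.134)]
top0 0.09 [np.float64(0.182), np.float64(0.182), np.float64(0.136)]
top0 0.1 [np.float64(0.124), np.float64(0.124), np.float64(0.107)]
top0 0.11 [np.float64(0.136), np.float64(0.132), np.float64(0.099)]
top0 0.12 [np.float64(0.142), np.float64(0.143), np.float64(0.088)]
top0 0.1
[... 1583 characters left out ...]
.129), np.float64(0.117), np.float64(0.056)]
scene0 0.15 [np.float64(0.117), np.float64(0.109), np.float64(0.046)]
scene0 0.16 [np.float64(0.106), None, np.float64(0.036)]
scene0 0.17 [np.float64(0.095), None, None]
scene0 0.18 [np.float64(0.078), None, None]
scene0 0.19 [np.float64(0.077), None, None]
tall 0.25 [ 0.251 -0.15   0.167] 171 -0.35 -0.148
tall 0.26 [ 0.255 -0.158  0.151] 204 -0.35 -0.156
tall 0.27 [ 0.273 -0.233  0.13 ] 233 -0.35 -0.16
tall 0.28 [ 0.284 -0.249  0.168] 324 -0.35 -0.163
tall 0.29 [ 0.291 -0.248  0.175] 333 -0.35 -0.169
tall 0.3 [ 0.296 -0.248  0.175] 282 -0.35 -0.178
tall 0.31 [ 0.315 -0.191  0.182] 149 -0.35 -0.181
tall 0.32 [ 0.318 -0.188  0.187] 68 -0.205 -0.18
```

Emit:
{"fn": "apply_moves", "kwargs": {"slide": [[0,-3,0],[0,-3,0],[0,-3,0],[0,-3,0],[0,0,0]], "roll": [0.18,0.18,0.18,0.18,0.18]}}

```text
t: 0.78
ee_pos: [0.2612, 0.5962, 0.3551]
tcp_rot: [0.561, -0.557, 0.434, -0.433]
force: [0.2, 0.3, -0.8]
finger_gap: 0.0854
```

Emit:
{"fn": "apply_moves", "kwargs": {"slide": [[0,0,0],[0,0,0]], "roll": [0.18,0.08]}}

```text
t: 1.02
ee_pos: [0.2607, 0.5952, 0.3508]
tcp_rot: [-0.498, 0.499, -0.501, 0.501]
force: [-0.1, 0.1, 0.2]
finger_gap: 0.0851
```

```bash
python3 - <<'E'
from h import *
plan([.568,-.061,.33],0)
E
```

```text
t 1.025 tcp [0.2607 0.5952 0.3508] z-axis deg -0.3 F [-0.1  0.1  0.2] gap 0.0851
cm tool shift (before roll) [65.46  2.12 31.07] roll -0.005
```

Rolled so that tool x = -y world and z = +x world. Now moving over the tin: 65.5 along x and 31 along z, at about 6 cm per row.

Emit:
{"fn": "apply_moves", "kwargs": {"slide": [[5,0.1,2.5],[5,0.1,2.5],[5,0.1,2.5],[5,0.1,2.5],[5,0.1,2.5]], "roll": [0,0,0,0,0]}}

```text
t: 1.65
ee_pos: [0.3856, 0.3434, 0.346]
tcp_rot: [-0.5, 0.5, -0.5, 0.5]
force: [1.1, 0.8, 1.8]
finger_gap: 0.0856
```

Emit:
{"fn": "apply_moves", "kwargs": {"slide": [[5,0.1,2.5],[5,0.1,2.5],[5,0.1,2.5],[5,0.1,2.5],[5,0.1,2.5]], "roll": [0,0,0,0,0]}}

```text
t: 2.28
ee_pos: [0.5102, 0.0931, 0.3411]
tcp_rot: [0.5, -0.499, 0.501, -0.5]
force: [0.6, 0.6, -0.5]
finger_gap: 0.0857
```

Emit:
{"fn": "apply_moves", "kwargs": {"slide": [[5,0.1,2.5],[5,0.1,2.5],[3.5,0,1],[2,0,0],[0,0,0]], "roll": [0,0,0,0,0]}}

```text
t: 2.9
ee_pos: [0.5691, -0.0608, 0.3391]
tcp_rot: [0.499, -0.499, 0.501, -0.501]
force: [-0.5, -0.2, 0.0]
finger_gap: 0.0854
```

```bash
python3 - <<'E'
from h import *
cap('wrist','w1'); plan([.568,-.061,.33],0)
E
```

```text
t 2.95 tcp [ 0.5691 -0.0599  0.3393] z-axis deg -0.1 F [ 0.2  0.3 -0.1] gap 0.0857
cm tool shift (before roll) [ 0.12  0.93 -0.11] roll -0.002
```

View pics/w1.png

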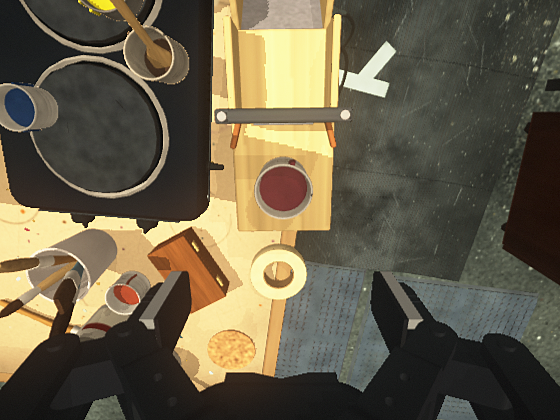

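The wrist view shows the tin's rim at about (283,190), the bridge at row 115, the deck's rear edge at row 230, the box lid at about (190,268), the mat at (233,349) and the tape at (278,272). Measuring from it.

```bash
cat > m2.py <<'E'
from m import *
def circ(P): # algebraic circle of hull
    h=cv2.convexHull((P*1000).astype(np.float32))[:,0]; A=np.c_[2*h,np.ones(len(h))]; s=np.linalg.lstsq(A,(h**2).sum(1),rcond=None)[0]
    return s[:2].round(1),np.sqrt(s[2]+s[:2]@s[:2]).round(1)
def sel(W,x0,x1,y0,y1,z0,z1):
    return (W[...,0]>x0)&(W[...,0]<x1)&(W[...,1]>y0)&(W[...,1]<y1)&(W[...,2]>z0)&(W[...,2]<z1)
E
python3 - <<'E'
from m2 import *
c=load('w1'); W=pts(c); hsv=cv2.cvtColor(c['frame'],cv2.COLOR_RGB2HSV)
print('cam',c['cam_to_world'].round(3).tolist())
P=W[sel(W,.51,.63,-.11,-.01,.172,.19)]; print('tin rim',circ(P[:,:2]),np.median(P[:,2]))
P=W[sel(W,.48,.66,-.2,.0,.125,.135)]; print('deck rear part',P.min(0),P.max(0))
def sl(P,ax,o,lo,hi):
    for a in np.arange(lo,hi,.02):
        s=P[abs(P[:,o]-a)<.006]; 
        if len(s): print(' ',round(a,3),np.percentile(s[:,ax],[0.5,99.5]).round(4))
print('deck x by y');sl(P,0,1,-.12,0.0); print('deck y by x'); sl(P,1,0,.52,.63)
P=W[sel(W,.48,.66,-.03,.05,.205,.225)]; print('bridge',P[:,:2].min(0),P[:,:2].max(0),rect(P[:,:2]),np.median(P[:,2]))
for s,nm in [((.51,.535,.02,.12,.172,.19),'wall near'),((.605,.635,.02,.12,.172,.19),'wall far')]:
    P=W[sel(W,*s)]; print(nm,P[:,:2].min(0).round(4),P[:,:2].max(0).round(4),np.median(P[:,2])); 
    if len(P)>20: print(np.polyfit(P[:,1],P[:,0],1))
m=sel(W,.35,.5,-.33,-.14,.038,.052); n,l,st,ce=cv2.connectedComponentsWithStats(m.astype(np.uint8)); 
for i in range(1,n):
    if st[i,4]>100: print('box?',st[i],rect(W[l==i][:,:2]),np.median(W[l==i][:,2]))
m=(cv2.inRange(hsv,(5,90,120),(18,255,255))>0); 
vv,uu=np.indices(m.shape); m&=(abs(uu-233)<35)&(abs(vv-349)<30); m=cv2.morphologyEx(m.astype(np.uint8),cv2.MORPH_CLOSE,np.ones((5,5)))
n,l,st,ce=cv2.connectedComponentsWithStats(m); i=1+np.argmax(st[1:,4]); 
g=np.array([ray(c,u,v,.004)[:2] for v,u in np.argwhere(l==i)]); print('mat',st[i],circ(g),g.mean(0))
P=W[sel(W,.48,.64,-.32,-.17,.018,.03)]; print('tape',circ(P[:,:2]),np.median(P[:,2]))
E
```

```text
cam [[1.0, -0.004, -0.001, 0.57], [-0.004, -0.949, -0.315, 0.02], [0.0, 0.315, -0.949, 0.482], [0.0, 0.0, 0.0, 1.0]]
tin rim (array([571.7, -59.4]), np.float64(28.9)) 0.17931387705325733
deck rear part [ 0.51542479 -0.12225135  0.12589814] [ 6.28486536e-01 -1.78491076e-05  1.34996589e-01]
deck x by y
  -0.12 [0.518  0.6271]
  -0.1 [0.5174 0.6278]
  -0.08 [0.5171 0.6283]
  -0.06 [0.517 0.627]
  -0.04 [0.517  0.6271]
  -0.02 [0.5191 0.6239]
deck y by x
  0.52 [-0.1208 -0.0018]
  0.54 [-1.209e-01 -1.000e-04]
  0.56 [-1.211e-01 -1.000e-04]
  0.58 [-0.1214 -0.0002]
  0.6 [-0.1213 -0.0003]
  0.62 [-0.1199 -0.0012]
bridge [0.5153741 0.0059861] [0.62710929 0.01948126] (array([571.2,  12.8]), array([ 13.5, 111.7]), 89.8) 0.21610996786424963
wall near [0.5205 0.0204] [0.5285 0.0921] 0.17991619015715937
[-0.01012344  0.52563001]
wall far [0.6135 0.0201] [0.6211 0.0933] 0.17996372708512817
[-0.00902938  0.61738516]
box? [ 147  235   79   78 2513] (array([ 422.9, -231.3]), array([ 72.6, 121.4]), 29.18) 0.04460697921154222
mat [ 208  329   60   50 1627] (array([ 495.9, -422.6]), np.float64(65.0)) [ 0.4822324  -0.41275593]
tape (array([ 564.4, -241.4]), np.float64(46.4)) 0.024094431798752952
```

Emit:
{"fn": "apply_moves", "kwargs": {"slide": [[0,5,0.26],[0,5,0],[0,5,0],[0,3,0],[0,1.4,0]], "roll": [0,0,0,0,0]}}

```text
t: 3.58
ee_pos: [0.5708, -0.0585, 0.1433]
tcp_rot: [0.499, -0.5, 0.501, -0.499]
force: [-0.3, 0.6, 0.4]
finger_gap: 0.0853
```

Emit:
{"fn": "apply_moves", "kwargs": {"slide": [[0,0,0],[0,0,0],[0,0,0],[0,0,0],[0,0,0]], "roll": [0,0,0,0,0], "jaw": 1, "squeeze": 30}}

```text
t: 4.2
ee_pos: [0.5733, -0.0603, 0.1474]
tcp_rot: [-0.5, 0.499, -0.5, 0.501]
force: [0.8, 1.5, 5.4]
finger_gap: 0.0574
```

```bash
python3 - <<'E'
from h import *
plan([.572,-.06,.145],0)
cap('wrist','w2')
E
```

```text
t 4.2 tcp [ 0.5733 -0.0603  0.1474] z-axis deg -0.1 F [0.8 1.5 5.4] gap 0.0574
cm tool shift (before roll) [-0.03  0.24 -0.13] roll -0.002
```

View pics/w2.png

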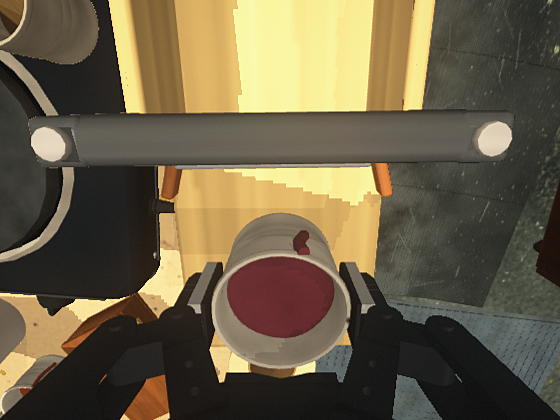

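Emit:
{"fn": "apply_moves", "kwargs": {"slide": [[0,-2,0],[0,-5,0],[0,-5,0],[0,-2,0],[4,-1,-1]], "roll": [0,0,0,0,0]}}

```text
t: 4.88
ee_pos: [0.5624, -0.0992, 0.2966]
tcp_rot: [0.501, -0.5, 0.499, -0.5]
force: [0.1, -0.5, -1.7]
finger_gap: 0.0569
```

Emit:
{"fn": "apply_moves", "kwargs": {"slide": [[5,0,-1.5],[5,0,-1.5],[5,0,-1.5],[5,0,-1.5],[0,0,0]], "roll": [0,0,0,0,0]}}

```text
t: 5.5
ee_pos: [0.4997, -0.3027, 0.2935]
tcp_rot: [0.498, -0.499, 0.503, -0.501]
force: [-0.1, 0.5, -2.0]
finger_gap: 0.0567
```

```bash
python3 - <<'E'
from h import *
plan([.476,-.413,.28],0)
cap('wrist','w3'); cap('top','t3')
E
```

```text
t 5.5 tcp [ 0.4997 -0.3027  0.2935] z-axis deg -0.4 F [-0.1  0.5 -2. ] gap 0.0567
cm tool shift (before roll) [11.05  1.34 -2.29] roll -0.007
```

View pics/w3.png

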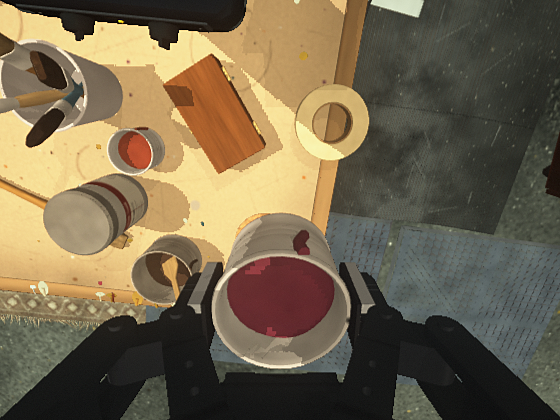

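View pics/t3.png

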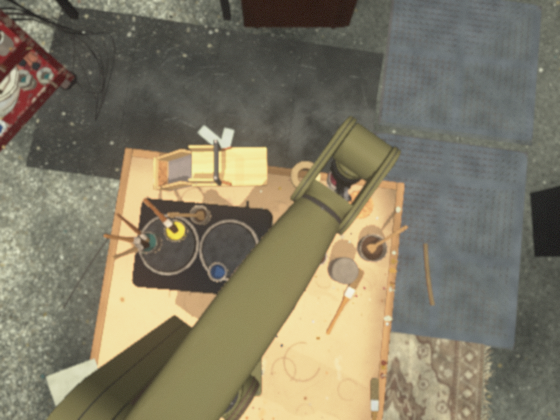

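The tin is held level. The box lid is clear in the wrist view at (215,113), and the tape roll at (332,122). The tin hides the mat here, so I'll fix it from the first top and scene pictures.

```bash
python3 - <<'E'
from m2 import *
for n,near in [('top0',(359,204)),('scene0',(352,317))]:
    c=load(n); f=cv2.cvtColor(c['frame'],cv2.COLOR_RGB2LAB).astype(int); u0,v0=near
    vv,uu=np.indices(f.shape[:2]); far=(np.hypot(uu-u0,vv-v0)<25)
    ref=np.median(f[v0-6:v0+7,u0-6:u0+7].reshape(-1,3),0); 
    bg=np.median(f[(np.hypot(uu-u0,vv-v0)<34)&(np.hypot(uu-u0,vv-v0)>26)],0); print(n,ref,bg)
    m=(np.linalg.norm((f-ref)[...,1:],axis=2)<np.linalg.norm((f-bg)[...,1:],axis=2))&far
    m=cv2.morphologyEx(m.astype(np.uint8),cv2.MORPH_CLOSE,np.ones((3,3)))
    k,l,st,ce=cv2.connectedComponentsWithStats(m); i=l[v0,u0]; i=i or 1+np.argmax(st[1:,4])
    g=np.array([ray(c,u,v,.004)[:2] for v,u in np.argwhere(l==i)]); print('mat',st[i],circ(g),g.mean(0),np.ptp(g,axis=0))
c=load('w3'); W=pts(c)
m=sel(W,.35,.5,-.33,-.14,.038,.052); n,l,st,ce=cv2.connectedComponentsWithStats(m.astype(np.uint8)); 
for i in range(1,n):
    if st[i,4]>100: print('box?',st[i],rect(W[l==i][:,:2]),np.median(W[l==i][:,2]))
for nm in ['top0','w3','w1']:
  W=pts(load(nm)); P=W[sel(W,.3,.6,-.6,-.36,.06,.3)]
  if len(P): print('tall stuff near mat',nm,P.min(0),P.max(0)); print([ (P[abs(P[:,1]-y)<.01].max(0).round(3).tolist()) for y in (-.38,-.42,-.46,-.5,-.54) if (abs(P[:,1]-y)<.01).any()])
E
```

```text
top0 [197. 140. 168.] [182. 133. 159.]
mat [346 191  28  28 603] (array([ 474.5, -413.8]), np.float64(43.7)) [ 0.47461088 -0.41358105] [0.08616512 0.08607606]
scene0 [159. 144. 166.] [166. 136. 158.]
mat [ 330  300   43   32 1043] (array([ 474. , -413.8]), np.float64(44.2)) [ 0.47435774 -0.41206691] [0.08734814 0.08884916]
box? [149  28  29  20 335] (array([ 370.1, -149. ]), array([17.8, 29.6]), 89.84) 0.0486229331937551
box? [ 163   53  102  121 6197] (array([ 422.3, -231.9]), array([ 73.5, 121.5]), 28.43) 0.04482268514864296
tall stuff near mat top0 [ 0.30003121 -0.52278911  0.06018028] [ 0.39604395 -0.36181377  0.13532916]
[[0.371, -0.411, 0.065], [0.374, -0.456, 0.068], [0.393, -0.49, 0.126]]
tall stuff near mat w3 [ 0.30035288 -0.48234917  0.06000332] [ 0.3777192  -0.36002652  0.10879179]
[[0.301, -0.37, 0.105], [0.376, -0.411, 0.062], [0.357, -0.461, 0.064]]
```

Emit:
{"fn": "apply_moves", "kwargs": {"slide": [[5,0,-1],[5,0,-1],[1.1,2.5,-0.5],[0,5,0],[0,5,0]], "roll": [0,0,0,0,0]}}

```text
t: 6.22
ee_pos: [0.4771, -0.4098, 0.169]
tcp_rot: [-0.5, 0.5, -0.5, 0.5]
force: [-0.1, -0.6, -1.1]
finger_gap: 0.0574
```

Emit:
{"fn": "apply_moves", "kwargs": {"slide": [[0,5,0],[0,4,0],[0,3,0],[0,1.5,0],[0,0,0]], "roll": [0,0,0,0,0]}}

```text
t: 6.85
ee_pos: [0.4763, -0.4097, 0.0342]
tcp_rot: [0.5, -0.5, 0.501, -0.499]
force: [0.7, 0.1, -1.2]
finger_gap: 0.0572
```

```bash
python3 - <<'E'
from h import *
plan([.4745,-.4135,.0222],0)
E
```

```text
t 6.85 tcp [ 0.4763 -0.4097  0.0342] z-axis deg -0.0 F [ 0.7  0.1 -1.2] gap 0.0572
cm tool shift (before roll) [ 0.39  1.2  -0.18] roll -0.001
```

Emit:
{"fn": "apply_moves", "kwargs": {"slide": [[0.35,0.5,-0.15],[0,0.5,0],[0,0.15,0],[0,0,0]], "roll": [0,0,0,0]}}

```text
t: 7.35
ee_pos: [0.4749, -0.4146, 0.024]
tcp_rot: [-0.499, 0.499, -0.5, 0.501]
force: [-0.6, 0.4, -1.5]
finger_gap: 0.0573
```

```bash
python3 - <<'E'
from h import *
plan([.4745,-.4135,.0222],0)
E
```

```text
t 7.35 tcp [ 0.4749 -0.4146  0.024 ] z-axis deg -0.1 F [-0.6  0.4 -1.5] gap 0.0573
cm tool shift (before roll) [-0.11  0.18 -0.04] roll -0.002
```

Touching down, then opening.

Emit:
{"fn": "apply_moves", "kwargs": {"slide": [[0,0.15,0],[0,0.1,0],[0,0,0]], "roll": [0,0,0]}}

```text
t: 7.72
ee_pos: [0.4749, -0.4146, 0.0214]
tcp_rot: [-0.5, 0.5, -0.5, 0.501]
force: [-0.8, -0.7, 0.0]
finger_gap: 0.057
```

Emit:
{"fn": "apply_moves", "kwargs": {"slide": [[0,0,0],[0,0,0],[0,0,0],[0,0,0],[0,0,0]], "roll": [0,0,0,0,0], "jaw": 0}}

```text
t: 8.35
ee_pos: [0.4749, -0.4145, 0.0213]
tcp_rot: [0.5, -0.5, 0.501, -0.5]
force: [0.3, 0.2, -0.3]
finger_gap: 0.0857
```

Emit:
{"fn": "apply_moves", "kwargs": {"slide": [[0,-2,0],[0,-5,0],[0,-5,0],[0,-5,0],[0,0,0]], "roll": [0,0,0,0,0]}}

```text
t: 8.98
ee_pos: [0.4774, -0.4171, 0.1999]
tcp_rot: [-0.499, 0.5, -0.496, 0.505]
force: [0.4, 1.6, 1.2]
finger_gap: 0.0853
```

```bash
python3 - <<'E'
from m2 import *
c=cap('wrist','w4'); W=pts(c); P=W[sel(W,.42,.53,-.47,-.36,.046,.065)]; print('rim',circ(P[:,:2]),np.median(P[:,2]))
plan([.4223,-.2317,.2],np.radians(28.5))
E
```

```text
rim (array([ 475.2, -414.1]), np.float64(28.9)) 0.053210951913472
t 9.025 tcp [ 0.4762 -0.4159  0.1962] z-axis deg -0.1 F [-0.3 -0.2 -0.2] gap 0.0855
cm tool shift (before roll) [-18.4   -0.5   -5.42] roll -0.499
```

View pics/w4.png

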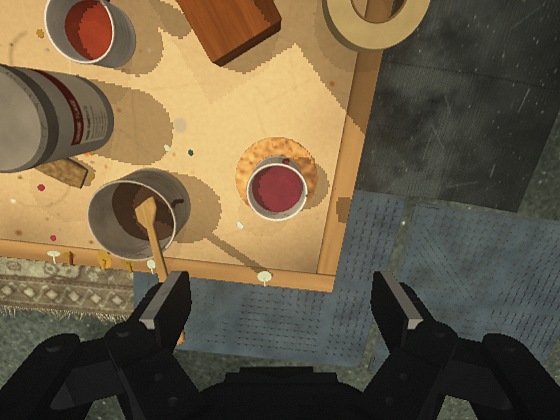

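Emit:
{"fn": "apply_moves", "kwargs": {"slide": [[-5,0,-1.4],[-5,0,-1.4],[-5,0,-1.4],[-3.4,0,-1.2],[0,0,0]], "roll": [0,0,0,0,-0.16]}}

```text
t: 9.65
ee_pos: [0.4197, -0.2278, 0.1898]
tcp_rot: [-0.539, 0.539, -0.458, 0.456]
force: [1.0, 0.9, 0.9]
finger_gap: 0.0855
```

Emit:
{"fn": "apply_moves", "kwargs": {"slide": [[0,0,0],[0,0,0],[0,0,0]], "roll": [-0.17,-0.17,0]}}

```text
t: 10.02
ee_pos: [0.4205, -0.2299, 0.1902]
tcp_rot: [0.608, -0.607, 0.363, -0.361]
force: [0.1, 0.3, 0.6]
finger_gap: 0.0856
```

```bash
python3 - <<'E'
from m2 import *
c=cap('wrist','w5'); W=pts(c); m=sel(W,.35,.5,-.33,-.14,.038,.052); n,l,st,ce=cv2.connectedComponentsWithStats(m.astype(np.uint8)); i=1+np.argmax(st[1:,4])
m=cv2.erode((l==i).astype(np.uint8),np.ones((3,3)))>0
print(rect(W[l==i][:,:2]),rect(W[m][:,:2]))
plan([.4224,-.2316,.012],np.radians(28.6))
E
```

```text
(array([ 421.6, -232.1]), array([ 74. , 120.7]), 28.37) (array([ 421.9, -231.5]), array([ 70.6, 118.8]), 28.48)
t 10.075 tcp [ 0.4207 -0.2301  0.1904] z-axis deg 28.4 F [ 0.1  0.5 -0.3] gap 0.0854
cm tool shift (before roll) [ 0.25 17.84  0.09] roll -0.004
```

View pics/w5.png

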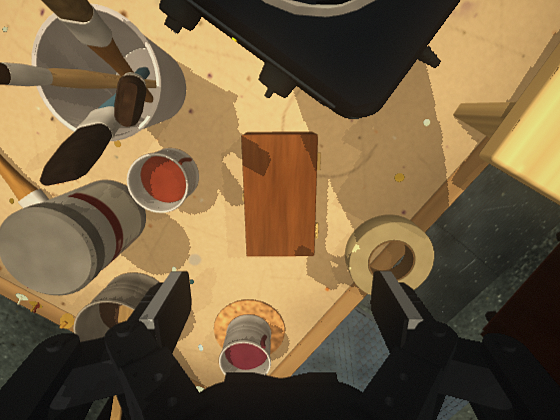

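The box lid at (245–318, 132–256) lines up with the jaws, and the descent path is clear.

Emit:
{"fn": "apply_moves", "kwargs": {"slide": [[0.2,5,0.1],[0,5,0],[0,4,0],[0,2.5,0],[0,1.2,0]], "roll": [0,0,0,0,0]}}

```text
t: 10.7
ee_pos: [0.4218, -0.2309, 0.0123]
tcp_rot: [0.608, -0.607, 0.363, -0.361]
force: [0.1, -0.4, -0.6]
finger_gap: 0.0855
```

Emit:
{"fn": "apply_moves", "kwargs": {"slide": [[0,0,0],[0,0,0],[0,0,0],[0,0,0],[0,0,0]], "roll": [0,0,0,0,0], "jaw": 1, "squeeze": 40}}

```text
t: 11.32
ee_pos: [0.4232, -0.2318, 0.0146]
tcp_rot: [-0.608, 0.608, -0.361, 0.362]
force: [0.7, -0.3, -1.1]
finger_gap: 0.0678
```

Emit:
{"fn": "apply_moves", "kwargs": {"slide": [[0,-2,0],[0,-4,0],[0,-5,0],[0,-5,0],[0,-5,0]], "roll": [0,0,0,0,0]}}

```text
t: 11.95
ee_pos: [0.4228, -0.2315, 0.2259]
tcp_rot: [-0.608, 0.608, -0.361, 0.361]
force: [0.9, -0.4, -1.0]
finger_gap: 0.068
```

Emit:
{"fn": "apply_moves", "kwargs": {"slide": [[0,-3,0],[0,0,0],[0,0,0],[0,0,0]], "roll": [0.16,0.17,0.17,0]}}

```text
t: 12.45
ee_pos: [0.4229, -0.2316, 0.2542]
tcp_rot: [0.5, -0.5, 0.5, -0.5]
force: [-0.1, 0.5, -1.6]
finger_gap: 0.068
```

```bash
python3 - <<'E'
from m2 import *
c=cap('wrist','w6'); plan([.5715,-.049,.16],0)
E
```

```text
t 12.5 tcp [ 0.4229 -0.2316  0.2542] z-axis deg 0.0 F [ 0.4 -0.3 -1. ] gap 0.0686
cm tool shift (before roll) [-18.25   9.42  14.88] roll 0.001
```

View pics/w6.png

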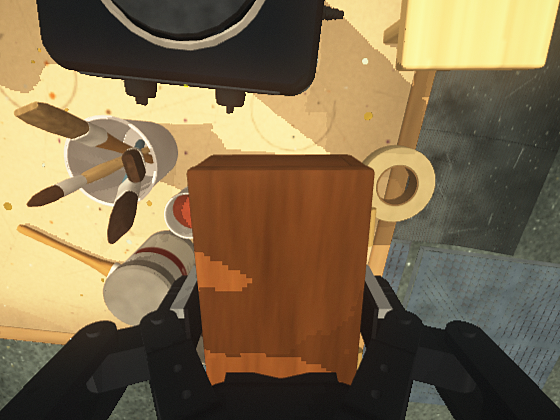

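Emit:
{"fn": "apply_moves", "kwargs": {"slide": [[-4.5,0,3.7],[-4.5,0,3.7],[-4.5,0,3.7],[-4.5,0,3.76],[0,0,0]], "roll": [0,0,0,0,0]}}

```text
t: 13.12
ee_pos: [0.5734, -0.049, 0.2536]
tcp_rot: [-0.501, 0.501, -0.499, 0.498]
force: [-0.8, -0.4, -0.5]
finger_gap: 0.068
```

Emit:
{"fn": "apply_moves", "kwargs": {"slide": [[0,4,0],[0,3.5,0],[0,1.5,0],[0,0,0]], "roll": [0,0,0,0]}}

```text
t: 13.62
ee_pos: [0.5711, -0.0523, 0.1633]
tcp_rot: [0.499, -0.5, 0.501, -0.5]
force: [-0.0, -0.2, -0.5]
finger_gap: 0.0683
```

```bash
python3 - <<'E'
from m2 import *
c=cap('wrist','w7'); plan([.5715,-.052,.146],0)
W=pts(c); P=W[sel(W,.5,.64,-.12,.05,.18,.25)]; 
m=sel(W,.5,.64,-.15,.005,.18,.23); print(np.median(W[m][:,2]),rect(W[m][:,:2]))
E
```

```text
t 13.675 tcp [ 0.572  -0.0524  0.1648] z-axis deg -0.1 F [ 0.  -0.5 -1.8] gap 0.068
cm tool shift (before roll) [-0.04  1.88 -0.05] roll -0.002
0.1942926828652779 (array([571.7, -45. ]), array([133.5,  95.7]), 0.52)
```

View pics/w7.png

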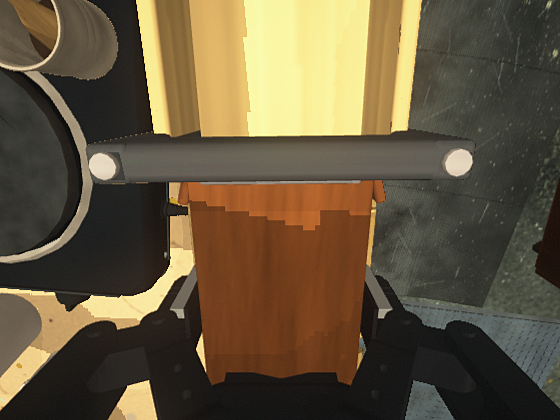

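Emit:
{"fn": "apply_moves", "kwargs": {"slide": [[0,1.0,0],[0,0.7,0],[0,0.25,0],[0,0,0]], "roll": [0,0,0,0]}}

```text
t: 14.18
ee_pos: [0.5721, -0.052, 0.1448]
tcp_rot: [-0.5, 0.5, -0.5, 0.5]
force: [-0.3, 0.5, -1.0]
finger_gap: 0.0679
```

Emit:
{"fn": "apply_moves", "kwargs": {"slide": [[0,0,0],[0,0,0],[0,0,0],[0,0,0]], "roll": [0,0,0,0], "jaw": 0}}

```text
t: 14.68
ee_pos: [0.5721, -0.052, 0.145]
tcp_rot: [-0.5, 0.499, -0.5, 0.501]
force: [0.7, -0.9, -0.5]
finger_gap: 0.0854
```

Emit:
{"fn": "apply_moves", "kwargs": {"slide": [[0,-2,0],[0,-4,0],[3,-4,0],[5,-2,0],[2,0,0]], "roll": [0,0,0,0,0], "jaw": 0}}

```text
t: 15.3
ee_pos: [0.5731, -0.1543, 0.2693]
tcp_rot: [-0.5, 0.498, -0.499, 0.503]
force: [-0.3, 0.5, -0.9]
finger_gap: 0.0856
```

```bash
python3 - <<'E'
from m2 import *
c=cap('wrist','w8'); plan([.5715,-.15,.152],0)
W=pts(c); 
m=sel(W,.5,.64,-.15,.0055,.170,.182); print(np.median(W[m][:,2]),rect(W[m][:,:2]),W[m].min(0),W[m].max(0))
E
```

```text
t 15.35 tcp [ 0.5722 -0.1554  0.267 ] z-axis deg -0.3 F [ 0.2 -2.2 -0.2] gap 0.0855
cm tool shift (before roll) [-0.57 11.5  -0.11] roll -0.005
0.17497985854862802 (array([573. , -60.6]), array([105.6,  72.6]), 89.81) [ 0.53676119 -0.11341293  0.17004244] [ 0.60948751 -0.00786104  0.17807342]
```

View pics/w8.png

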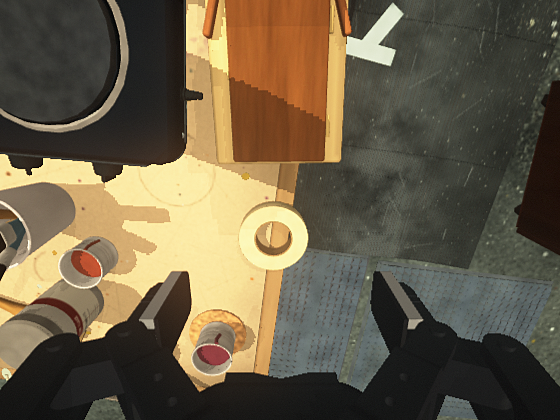

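Emit:
{"fn": "apply_moves", "kwargs": {"slide": [[0,4,0],[0,4,0],[0,3,0],[0,0.7,0],[0,0,0]], "roll": [0,0,0,0,0], "jaw": 0.5}}

```text
t: 15.98
ee_pos: [0.5717, -0.1514, 0.1476]
tcp_rot: [0.5, -0.5, 0.501, -0.5]
force: [0.1, -0.2, -0.0]
finger_gap: 0.043
```

Emit:
{"fn": "apply_moves", "kwargs": {"slide": [[-1.5,0,0],[-1,0,0],[-1,0,0],[-1,0,0],[-1,0,0]], "roll": [0,0,0,0,0]}}

```text
t: 16.6
ee_pos: [0.5721, -0.0965, 0.1483]
tcp_rot: [-0.5, 0.499, -0.5, 0.501]
force: [-0.5, -1.4, 0.5]
finger_gap: 0.0426
```

```bash
python3 - <<'E'
from m2 import *
c=cap('wrist','w9'); plan([.5715,-.02,.150],0)
E
```

```text
t 16.65 tcp [ 0.572  -0.0953  0.148 ] z-axis deg -0.1 F [-0.   1.5  0.4] gap 0.0425
cm tool shift (before roll) [-7.53 -0.2  -0.06] roll -0.001
```

View pics/w9.png

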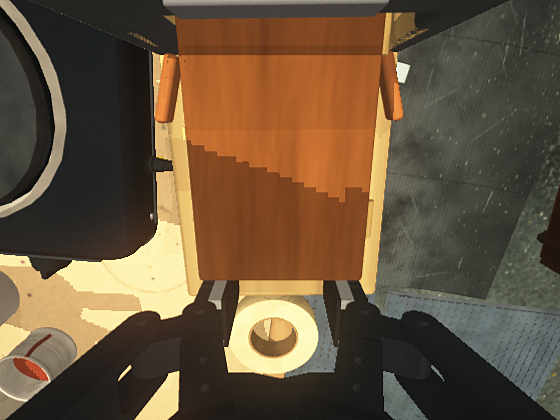

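Emit:
{"fn": "apply_moves", "kwargs": {"slide": [[-1,-0.3,0],[-1,0,0],[-1,0,0],[-1,0,0],[-1,0,0]], "roll": [0,0,0,0,0]}}

```text
t: 17.27
ee_pos: [0.572, -0.0463, 0.1508]
tcp_rot: [0.499, -0.5, 0.5, -0.5]
force: [0.0, -0.4, 0.7]
finger_gap: 0.0427
```

Emit:
{"fn": "apply_moves", "kwargs": {"slide": [[-1,0,0],[-1,0,0],[-0.6,0,0],[-0.4,0,0],[0,0,0]], "roll": [0,0,0,0,0]}}

```text
t: 17.9
ee_pos: [0.5721, -0.0167, 0.1508]
tcp_rot: [0.5, -0.5, 0.501, -0.5]
force: [-0.0, 0.3, -0.7]
finger_gap: 0.0427
```

```bash
python3 - <<'E'
from m2 import *
c=cap('wrist','w10'); plan([.5715,-.01,.150],0); cap('scene','s10');
c=load('s10'); cv2.imwrite('pics/s10c.png',cv2.resize(c['frame'][90:210,230:390,::-1],(800,600),interpolation=cv2.INTER_CUBIC))
W=pts(load('w10')); m=sel(W,.53,.61,.02,.2,.170,.18); print(W[m].max(0),rect(W[m][:,:2]))
E
```

```text
t 17.95 tcp [ 0.572  -0.0168  0.1507] z-axis deg -0.1 F [ 0.2  0.5 -0.2] gap 0.0427
cm tool shift (before roll) [-0.68  0.07 -0.06] roll -0.002
[0.60968868 0.09742957 0.17784897] (array([573. ,  58.7]), array([77.4, 73.4]), 89.98)
```

View pics/w10.png

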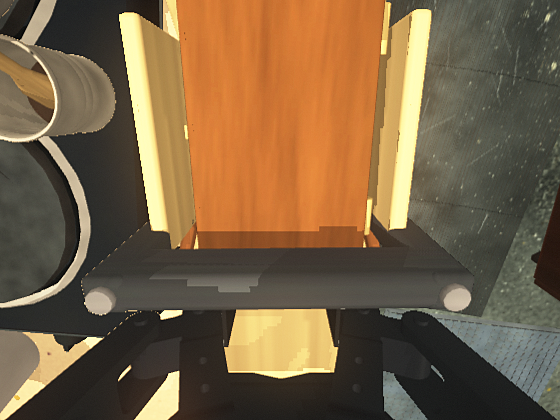

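View pics/s10c.png

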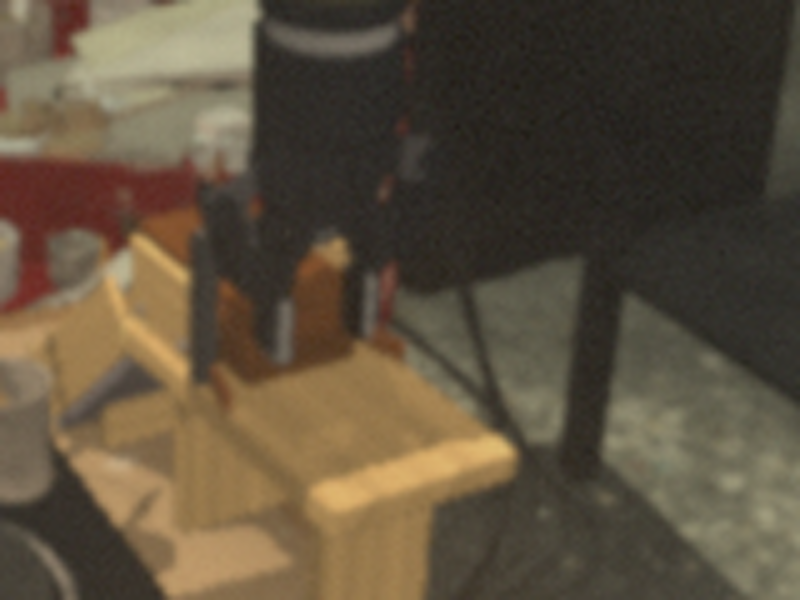

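Emit:
{"fn": "apply_moves", "kwargs": {"slide": [[-0.3,0,0],[-0.2,0,0],[0,0,0]], "roll": [0,0,0]}}

```text
t: 18.38
ee_pos: [0.5721, -0.0119, 0.1508]
tcp_rot: [0.5, -0.499, 0.501, -0.5]
force: [0.0, 0.6, -0.2]
finger_gap: 0.043
```

Emit:
{"fn": "apply_moves", "kwargs": {"slide": [[-0.2,0,0],[-0.1,0,0],[0,0,0]], "roll": [0,0,0]}}

```text
t: 18.75
ee_pos: [0.5721, -0.0095, 0.1509]
tcp_rot: [-0.499, 0.5, -0.5, 0.501]
force: [-1.1, -4.5, 0.0]
finger_gap: 0.0427
```

```bash
python3 - <<'E'
from m2 import *
c=cap('wrist','w11'); plan([.5715,-.01,.150],0)
W=pts(c); m=sel(W,.545,.6,.02,.2,.165,.18); print(np.nanpercentile(W[m][:,1],[90,99,100]), m.any(1).argmax())
E
```

```text
t 18.8 tcp [ 0.5721 -0.0095  0.1508] z-axis deg -0.1 F [ 0.3 -5.   0.2] gap 0.0426
cm tool shift (before roll) [ 0.05  0.08 -0.06] roll -0.002
[0.09812241 0.10366874 0.10468472] 0
```

View pics/w11.png

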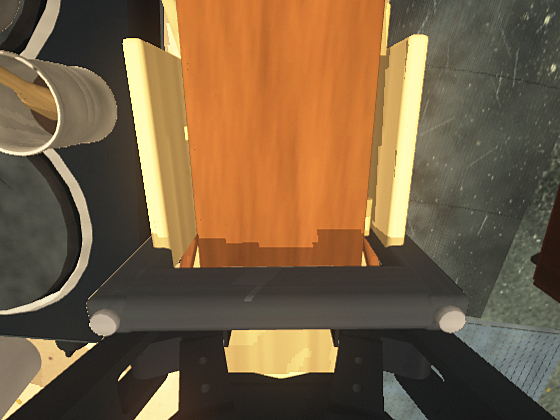

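Contact with the bridge (-5 N), so the push ends here. Backing off, lifting over, and looking at the overhanging front end.

Emit:
{"fn": "apply_moves", "kwargs": {"slide": [[1,0,0],[1,-2,0],[0,-5,0],[0,-5,0],[-4,-2,0]], "roll": [0,0,0,0,0], "jaw": 0}}

```text
t: 19.42
ee_pos: [0.574, 0.0093, 0.2973]
tcp_rot: [-0.5, 0.496, -0.499, 0.504]
force: [0.7, 0.7, 0.2]
finger_gap: 0.0855
```

Emit:
{"fn": "apply_moves", "kwargs": {"slide": [[-4,0,0],[-3,0,0],[0,0,0]], "roll": [0,0,0]}}

```text
t: 19.8
ee_pos: [0.5725, 0.0822, 0.2926]
tcp_rot: [0.501, -0.499, 0.5, -0.5]
force: [0.0, 0.0, -0.1]
finger_gap: 0.0854
```

```bash
python3 - <<'E'
from m2 import *
c=cap('wrist','w12'); plan([.5715,.107,.150],0)
W=pts(c); m=sel(W,.53,.61,.02,.2,.167,.18); print(rect(W[m][:,:2]),np.percentile(W[m][:,1],[99,100]))
m=sel(W,.53,.61,-.03,.005,.167,.18); print('rear',W[m].min(0) if m.any() else None)
for y in np.arange(.07,.16,.01):
    print(round(y,2),[ (round(np.nanpercentile(q[:,2],98),3) if len(q) else None) for q in [W[sel(W,a,b,y-.005,y+.005,0,.25)] for a,b in [(.505,.515),(.515,.53),(.613,.628),(.628,.64)]]])
E
```

```text
t 19.85 tcp [0.5725 0.0812 0.2922] z-axis deg -0.0 F [ 0.2 -0.4 -0.1] gap 0.0853
cm tool shift (before roll) [-2.58 14.22 -0.12] roll -0.001
(array([573.3,  71.4]), array([102.9,  73.3]), 89.95) [0.12243741 0.12288282]
rear None
0.07 [None, np.float64(0.181), np.float64(0.181), None]
0.08 [None, np.float64(0.181), np.float64(0.181), None]
0.09 [None, np.float64(0.181), np.float64(0.181), None]
0.1 [None, np.float64(0.125), np.float64(0.125), None]
0.11 [None, np.float64(0.136), np.float64(0.134), None]
0.12 [None, np.float64(0.141), np.float64(0.142), None]
0.13 [None, np.float64(0.138), np.float64(0.139), None]
0.14 [None, np.float64(0.128), np.float64(0.129), None]
0.15 [None, np.float64(0.118), np.float64(0.119), np.float64(0.002)]
```

View pics/w12.png

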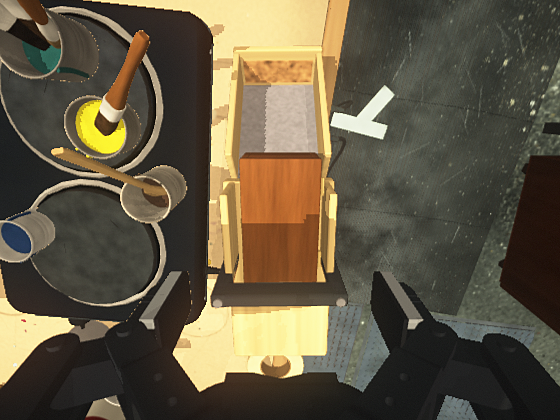

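The box front is at y=0.1226 (row 153), overhanging the ledge by 30 mm and lying square. The fingers can't push it past the bridge, so I'll grip this overhang lightly just beyond the wall ends (y=0.093), above the chute walls (0.142 high). Then I'll draw it on along the deck.

Emit:
{"fn": "apply_moves", "kwargs": {"slide": [[-2.9,4,0],[0,4,0],[0,4,0],[0,2,0],[0,0.3,0]], "roll": [0,0,0,0,0]}}

```text
t: 20.48
ee_pos: [0.5719, 0.1091, 0.1469]
tcp_rot: [0.499, -0.5, 0.501, -0.5]
force: [0.2, -0.2, 0.3]
finger_gap: 0.0853
```

Emit:
{"fn": "apply_moves", "kwargs": {"slide": [[0,0,0],[0,0,0],[0,0,0],[0,0,0],[0,0,0]], "roll": [0,0,0,0,0], "jaw": 1, "squeeze": 25}}

```text
t: 21.1
ee_pos: [0.5736, 0.1102, 0.1498]
tcp_rot: [-0.501, 0.499, -0.5, 0.501]
force: [1.0, 0.4, 5.4]
finger_gap: 0.0684
```

```bash
python3 - <<'E'
from m2 import *
c=cap('wrist','w13'); plan([.5715,.15,.150],0)
E
```

```text
t 21.15 tcp [0.5736 0.1102 0.1498] z-axis deg -0.1 F [ 1.1 -0.1  5.4] gap 0.0683
cm tool shift (before roll) [-3.98 -0.02 -0.22] roll -0.002
```

View pics/w13.png

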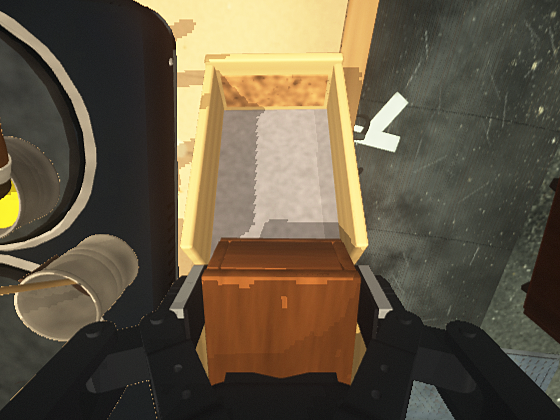

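Emit:
{"fn": "apply_moves", "kwargs": {"slide": [[-0.5,-0.1,0],[-0.8,0,0],[-0.8,0,0],[-0.8,0,0],[-0.8,0,0]], "roll": [0,0,0,0,0]}}

```text
t: 21.78
ee_pos: [0.5722, 0.1477, 0.1486]
tcp_rot: [0.499, -0.5, 0.501, -0.5]
force: [0.0, -2.1, 2.1]
finger_gap: 0.0684
```

Emit:
{"fn": "apply_moves", "kwargs": {"slide": [[-0.4,0,0],[0,0,0]], "roll": [0,0]}}

```text
t: 22.02
ee_pos: [0.5722, 0.1519, 0.1487]
tcp_rot: [0.5, -0.499, 0.501, -0.5]
force: [-1.8, 1.4, 3.4]
finger_gap: 0.0683
```

```bash
python3 - <<'E'
from m2 import *
c=cap('wrist','w14'); plan([.5715,.15,.150],0); cap('scene','s14');
W=pts(c); m=sel(W,.545,.6,.1,.2,.16,.19); print(np.percentile(W[m][:,1],[1,99,100]),np.median(W[m][:,2]))
c=load('s14'); cv2.imwrite('pics/s14c.png',cv2.resize(c['frame'][90:210,230:390,::-1],(800,600),interpolation=cv2.INTER_CUBIC))
E
```

```text
t 22.075 tcp [0.5722 0.1518 0.1488] z-axis deg -0.1 F [-1.4  0.4  3.9] gap 0.0685
cm tool shift (before roll) [ 0.18 -0.12 -0.07] roll -0.002
[0.11327994 0.16475094 0.16540658] 0.1739411626145866
```

View pics/w14.png

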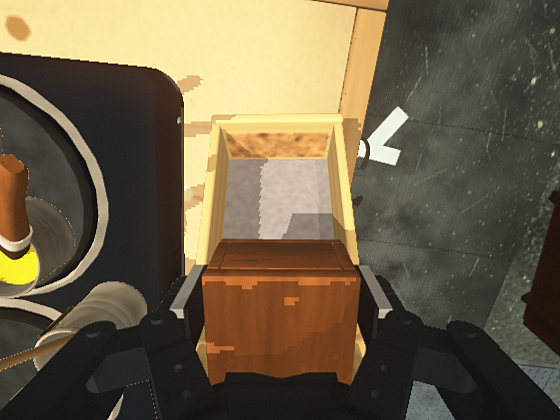

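View pics/s14c.png

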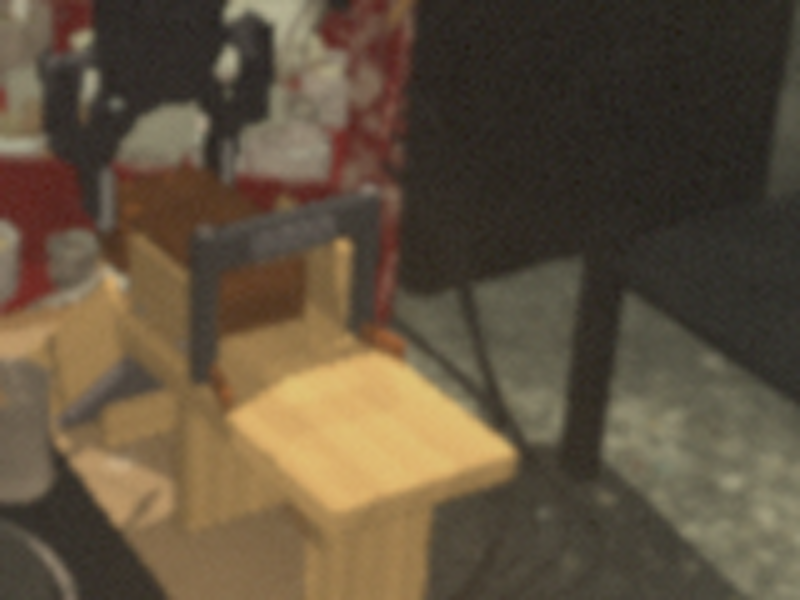

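The box is flat on the deck with its centre about 11 mm past the ledge. Letting go now.

Emit:
{"fn": "apply_moves", "kwargs": {"slide": [[0,0,0],[0,0,0],[0,0,0],[0,0,0],[0,0,0]], "roll": [0,0,0,0,0], "jaw": 0}}

```text
t: 22.75
ee_pos: [0.5724, 0.151, 0.1488]
tcp_rot: [0.499, -0.499, 0.501, -0.5]
force: [0.5, -1.3, -0.1]
finger_gap: 0.0854
```

```bash
python3 - <<'E'
from m2 import *
c=cap('wrist','w15'); plan([.5715,.15,.150],0)
E
```

```text
t 22.8 tcp [0.5724 0.1509 0.1488] z-axis deg -0.1 F [ 0.5  1.  -0.7] gap 0.0853
cm tool shift (before roll) [ 0.09 -0.12 -0.09] roll -0.002
```

View pics/w15.png

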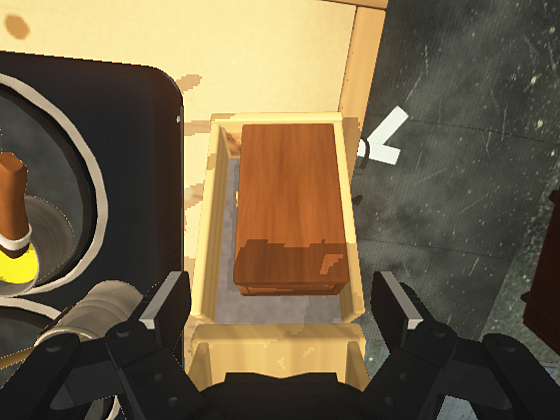

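It dropped and slid down to the end stop. Lifting clear, then checking.

Emit:
{"fn": "apply_moves", "kwargs": {"slide": [[0,-3,0],[0,-5,0],[0,-5,0],[3,-3,0],[0,0,0]], "roll": [0,0,0,0,0]}}

```text
t: 23.42
ee_pos: [0.5738, 0.1201, 0.3129]
tcp_rot: [-0.501, 0.497, -0.499, 0.503]
force: [0.2, -0.3, 0.3]
finger_gap: 0.0854
```

```bash
python3 - <<'E'
from m2 import *
c=cap('wrist','w16'); W=pts(c); hsv=cv2.cvtColor(c['frame'],cv2.COLOR_RGB2HSV)
m=sel(W,.525,.618,.1,.27,.03,.16)&(cv2.inRange(hsv,(0,120,20),(14,255,200))>0)
m=cv2.erode(m.astype(np.uint8),np.ones((5,5)))>0
P=W[m]
# lid plane: upward-facing RANSAC-free: fit, trim
Q=P
for _ in range(6):
    q=Q.mean(0); n=np.linalg.svd(Q-q,full_matrices=False)[2][2]; n*=np.sign(n[2]); d=(P-q)@n; Q=P[abs(d)<.004]
ctr=(Q.max(0)+Q.min(0))/2; mid=ctr-n*.0225
print(len(P),len(Q),'normal',n.round(3),'tilt deg',np.degrees(np.arccos(n[2])).round(1),'lid ctr',ctr.round(4),'mid',mid.round(4),'rel ledge x',round(mid[1]-.0928,4),'y',round(.5715-mid[0],4),'z',round(mid[2]-.13,4))
T=pts(cap('top','t16')); P=T[sel(T,.42,.53,-.47,-.36,.046,.065)]; print('tin rim',circ(P[:,:2]),np.median(P[:,2]))
c0,c1=load('top0')['frame'].astype(int),load('t16')['frame'].astype(int)
d=abs(c0-c1).max(2); 
for nm,(u,v) in dict(jar=(343,270),tape=(306,176),small=(317,256),big=(372,247)).items(): print(nm,np.median(d[v-14:v+15,u-14:u+15]))
plan([.5715,.15,.3],0)
E
```

```text
5005 4305 normal [-0.007  0.705  0.709] tilt deg 44.8 lid ctr [0.5785 0.1741 0.0891] mid [0.5786 0.1583 0.0732] rel ledge x 0.0655 y -0.0071 z -0.0568
tin rim (array([ 474.6, -413.8]), np.float64(28.5)) 0.05261002777419943
jar 4.0
tape 7.0
small 4.0
big 5.0
t 23.525 tcp [0.5721 0.1211 0.3081] z-axis deg -0.1 F [-0.6  0.3 -1. ] gap 0.0854
cm tool shift (before roll) [-2.89  0.81 -0.07] roll -0.003
```

View pics/w16.png

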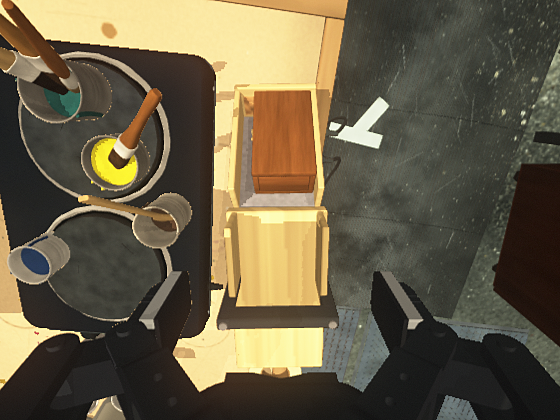

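View pics/t16.png

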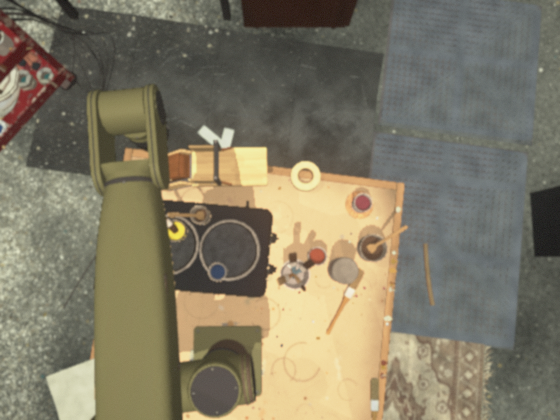

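All checks are within limits and the arm is clear of everything, so I'm handing in.

```bash
python3 - <<'E'
from plant import env
print(env.hand_in())
E
```

```text
the job is handed in; nothing more can be done
None
```

I moved the tin to the mat and got the box into the chute, and handed the job in at about 23.5 s. The hand-in gave no verdict.

- **Tin:** it stands on the cork mat, released, about 1 mm from the centre with its rim level.
- **Box, under the bridge:** I set it lengthwise on the deck and pushed it flat with half-open fingers until they touched the bridge at about 5 N. That left its centre 31 mm short of the ledge.
- **Box, last stretch (not a push):** the fingers cannot get past the bridge. I gripped the overhanging front end lightly beyond the walls, drew the box about 42 mm further along the deck and let go. It dropped and slid down by itself.
- **Final box check:** the lid is tilted 44.8°. The centre is 65 mm beyond the ledge, 57 mm below deck level and 7 mm off the lane's middle. It lies slightly towards one side wall of the chute but is straight.
- **Other things:** the jar, tape roll, oxide tin and tin with the stick show no visible shift in the top view. I did not measure them to the millimetre. The gripper was open and clear of everything, and no check failed or disagreed.

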